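# Demould a large wax block from the cold plate and add it to its pile

## Robot

A 7-joint arm with a two-finger parallel gripper is mounted at the origin on the work surface. World frame = base frame: x ahead of the robot, y to its left, z up, the work surface at z = 0. Lengths are in mm, angles in rad, forces in N, time in s.
With the tool pointing down it reaches from about 425 to 825 mm from the base axis. Payload 3.6 kg.
Tool frame: the origin (TCP) lies midway between the tips of the shut fingers; the grasp point (between the pads) lies 19 mm behind it (env.grip_point_offset is the distance from the TCP to the grasp point, in mm); y points along the fingers, x is the direction in which the jaws open and shut, and the axes are right-handed (so a half turn about y gives the same grasp; the last joint's range is limited). The gripper opens to 93 mm and grips with 3 to 60 N. Pads are 15 mm wide; open, the fingers measure 128 mm over their backs; the gripper's body (75 mm by 188 mm) begins 65 mm behind the grasp point.
Start: joints at [1.121, 0.615, -0.013, 1.423, 0.008, 1.103, -0.04], TCP at [266.713, -592.726, 189.84] pointing down, gripper open.
Joint ranges: [-3.12, 3.12], [-0.3, 2.06], [-1.34, 1.32], [0.26, 2.42], [-1.36, 4.5], [0.01, 1.98], [-2.84, 2.84]. Speed limits (rad/s): [2.79, 2.79, 3.14, 3.14, 3.14, 3.14, 3.14].

## Interface

Orientations are given as a rotation vector (axis times angle).
In Python, from plant import env, eyes gives the robot as it stands. The module is installed in compiled form; this text tells all that it offers.
- The arm moves only by the tool drive_tool, never from a script. Its argument "motion" is a list of rows, each a list of 7 numbers: the shift along the tool's x, y, z in units of 0.25 m (1.0 is 0.25 m), then the turn, a rotation vector about the tool's x, y, z in units of 30 degrees (1.0 is 30 degrees), then the opening in per cent of the stroke, from 0 (shut) to 100 (fully open). A call has 1 to 20 rows; each row shifts and turns the commanded pose from where the row before left it, along the tool's axes as they then stand; what a row does not reach is not made up. A row lasts 1/8 s, in which the tool goes at most 62.5 mm and 10.7 degrees, less where a joint would pass 70% of its speed; a pose out of reach is approached as far as the arm can. A call with a number of a shift or a turn outside -1 to 1 is refused whole. A call with a gripper value outside its range is refused whole. The fingers move at their own pace and stop on an object; "squeeze" is the grip in N (left out, the last holds). Time passes only in rows, so rows that do not move let the fingers close. It gives the time, the measured TCP pose, the force and the opening at its end, in the units of the state.
- env.read_state(): the state, without advancing time (a new reading comes with each control period).
- eyes.camera(name): name is "scene" or "top" or "wrist"; returns a dict with "image" (384x512x3 uint8, red, green, blue), "depth" (384x512 float32, mm along the optical axis (not along the pixel's ray), 0 where there is no reading), "fx", "fy", "cx", "cy" (pixels), "k1" (the pictures are not rectified: a ray, as slopes to the right and down, at radius r is drawn at 1 + k1 r^2 times it, then the intrinsics apply), "view" (4x4, takes a point from world to camera coordinates). Camera axes: x right, y down, z forward; pixel columns grow to the right and rows downward; lengths in mm; the calibration is good to about 2 mm. A picture is of the moment at which its call begins.
- env.finish_job(): hands the job in, once; it reports no verdict.
The state is a dict: "time_s": time; "q": joint angles; "dq": joint speeds; "joint_efforts": joint torques, N m; "position": TCP position; "ee_rot": TCP orientation; "contact_force": force on the tool from outside, world axes, zero at the start; "ft_torque": the same for the moment, N m; "width": opening from 0.0 (shut) to 1.0 (fully open).
Only numpy, scipy, OpenCV 4.12 (cv2) and the standard library are available. Lean on these libraries where they do the work, as an engineer would, in place of code of your own. Each camera call takes 0.05 s, during which the arm holds its last target. There are 200 camera calls.

## Task

The big wax block on the cold plate has set: reach in under the half-open lid, lift it by its white cassette up out of its steel mould, and set it down gently, wax face down, on top of the matching block lying on the blue sheet, so that the two make one square pile with edges flush and the slanted label ends facing the same way. Do not push the lower block out of its place, do not push the lid, and leave the small block that is still setting, the bottle, the slide box and the forceps where they are.

Things in the scene. Friction and masses are not known exactly. Their poses are not given: they have to be found in the camera images.
- coldplate: White bench-top cold plate, fixed: cabinet 320 (x) by 400 (y) by 115 mm high. Its top is an open well 270 by 350 mm, 36 mm deep: the aluminium floor is 79 mm above the bench, the 25 mm wide rim round it 115 mm. Origin: centre of the cabinet's underside; x points from its front (control panel, nearer the robot) to its back, z up.
- lid (a joint): Angle (rad) of the flat clear lid, 390 mm wide, 4 mm thick. Hinge line along the back rim: 156 mm behind the cold plate's origin, 116 mm above the bench. 0 is shut, flat over the well. A stiff hinge holds it at 1.02 to 1.08; a stop at 1.08 lets it open no farther. It leans over the moulds: no room for a vertical gripper; one leaning back to the front by 0.5 rad is about parallel to the lid.
- lid_edge (a point): Middle of the lid's free front edge, 309 mm from the hinge line.
- mould: Pressed steel mould that holds the big block, frozen fast to the well floor at one of three places in a row across the cold plate, about 115 mm apart. A pan with a flange, 82 by 59 mm outside, 16 mm high to the flange's top, with an open cavity 66 by 43 mm. Origin: centre of its underside, z up, x along its length.
- block: The big wax block, loose, about 85 g: cream wax 64 by 41 by 14 mm high, and on top of it a white cassette 70 by 52 by 14 mm high with a slotted back. One short end carries a slanted label panel that runs 12 mm farther out and down. Origin: centre of the wax face (the underside); z up, x along the length with the label end at -x (towards the cold plate's front), y across the 52 mm width.
- block_label (a point): Middle of the big block's slanted label panel, 41 mm from its origin along -x, 21 mm up. At the start the wax sits in the mould's cavity with 1 mm play all round, the block's origin 2 mm above the mould's underside, and the cassette rests on the flange, so that its upright 52 mm wide sides stand free, 14 mm high, from the flange up.
- lower_block: A finished block of exactly the same shape and size, loose, about 85 g, lying wax face down on the blue sheet on the bench to the robot's right. Same origin and axes; its flat top is 28 mm above its origin, the height where the upper block's origin belongs. Its label end points roughly towards the robot.
- lower_block_label (a point): Middle of the lower block's slanted label panel, 41 mm from its origin along -x and 21 mm above its wax face.
- empty_mould: Second steel mould of the same shape and size as the big block's, empty, frozen to the plate at another of the three places. Origin: centre of its underside.
- small_block: A small wax block still setting, loose, in a small steel mould (44 by 35 mm, 9 mm high, frozen to the plate) at the remaining place: white cassette 32 by 28 by 7 mm with a slanted end, on wax 7 mm deep. Origin: centre of its wax face.
- wash_bottle: Small white wash bottle with a red cap and a bent spout, 56 mm across, 135 mm high, loose on the bench. Origin: centre of its underside.
- slide_box: Grey slide box with a white lid, 82 by 32 by 33 mm high, loose on the bench. Origin: centre of its underside.
- forceps: Steel forceps, 125 mm long, 4 mm thick, lying on the bench. Origin: middle of its underside.
There are look-alikes about, which are no part of the job. What is shaped like the lower_block but orange or turquoise is not meant.

How it is judged (in metres and radians):
On the way:
1. the big block is held in the fingers, lifted clear of its mould (z of block in the frame of mould above 0.022 m and contact force between block and the fingers above 0.5 N), for 0.2 s.
At the end, for the whole second after the job is handed in: The big block lies released and at rest, wax down and level (0.06 rad), on the lower block: centred within 6 mm each way, square within 0.10 rad, origin 25 to 31 mm above the lower one's, label ends the same way; the lower block lies flat within 20 mm of its start (x of block in the frame of lower_block between -0.006 and 0.006 m and y of block in the frame of lower_block between -0.006 and 0.006 m and z of block in the frame of lower_block between 0.025 and 0.031 m and angle between the x axis of block and the x axis of lower_block, either way round below 0.1 rad and x of block_label in the frame of lower_block below -0.02 m and angle between each of block, lower_block's own z axis and vertical below 0.06 rad and distance of lower_block from where it was at the start of the episode below 0.02 m and linear speed of block below 0.02 m/s and angular speed of block below 0.1 rad/s and contact force between block and the fingers below 0.1 N); the robot touches nothing.
It fails at once if the big block is dropped on the lower block (over 0.3 m/s in the last 15 mm) or pressed on it with over 40 N (contact force between block and lower_block above 40 N or (z of block in the frame of lower_block between 0.015 and 0.043 m and horizontal distance between block and lower_block below 0.03 m and linear speed of block above 0.3 m/s)).
It fails at once if the lower block is pushed more than 30 mm from its place (distance of lower_block from where it was at the start of the episode above 0.03 m).
It fails at once if the lid is pushed (its edge moved by more than 25 mm) (distance of lid_edge from where it was at the start of the episode above 0.025 m).
It fails at once if the small block that is still setting is moved by more than 15 mm (distance of small_block from where it was at the start of the episode above 0.015 m).
It fails at once if the wash bottle, slide box or forceps is moved by more than 30 mm (distance of any of wash_bottle, slide_box, forceps from where it was at the start of the episode above 0.03 m).
It also fails if it takes over 48 s, if anything falls off the work surface, if the arm or the gripper's body presses on something with over 40 N, if the wrist force passes 120 N, or if a joint passes its speed limit or range.

## Working session

There is one attempt and no reset: what is moved stays moved. The work goes in short steps, Python scripts to look and compute and a tool call to move; the robot and the scene stay as the last step left them, time stands still between calls to the robot, and variables do not carry over. Pictures are saved under pics/ and viewed, about 8 in all and at most 12, crops included, and the job is handed in when it is done.

Besides the shell and the picture viewer there is one more tool, called after "Call:" as a command line: name --pt "numbers of a row" for each row, then --argument value for the rest. drive_tool: Moves the arm, as the interface text tells. Shifts and turns lie within -1 to 1; 1 stands for 0.25 m of shift or 30 degrees of turn. Its arguments: {"type":"object","properties":{"motion":{"type":"array"},"squeeze":{"type":"number"}},"required":["motion"]}

```bash
mkdir -p pics
cat > h.py <<'E'
import numpy as np, cv2
from scipy.spatial.transform import Rotation as R
from plant import env, eyes
def shot(n):
    c=eyes.camera(n); np.savez('%s.npz'%n,**c); return c
def load(n):
    z=np.load('%s.npz'%n); return {k:(z[k] if z[k].ndim else float(z[k])) for k in z}
def save(c,name,box=None,s=1):
    im=c['image'][:,:,::-1]
    if box: im=im[box[1]:box[3],box[0]:box[2]]
    cv2.imwrite('pics/'+name,cv2.resize(im,None,fx=s,fy=s,interpolation=cv2.INTER_CUBIC))
def rays(c,uv):
    uv=np.atleast_2d(np.array(uv,float)); d=(uv-[c['cx'],c['cy']])/[c['fx'],c['fy']]; s=d.copy()
    for _ in range(20): s=d/(1+c['k1']*(s**2).sum(1,keepdims=True))
    return np.c_[s,np.ones(len(s))]
def toworld(c,P):
    V=c['view']; return (P-V[:3,3])@V[:3,:3]
def onplane(c,uv,z):
    r=rays(c,uv)@c['view'][:3,:3]; o=-c['view'][:3,:3].T@c['view'][:3,3]
    return o+r*((z-o[2])/r[:,2])[:,None]
def deep(c,uv):
    uv=np.atleast_2d(uv); d=np.array([c['depth'][int(round(v)),int(round(u))] for u,v in uv])
    return toworld(c,rays(c,uv)*d[:,None])
def cloud(c):
    h,w=c['depth'].shape; u,v=np.meshgrid(np.arange(w),np.arange(h)); uv=np.c_[u.ravel(),v.ravel()]
    P=toworld(c,rays(c,uv)*c['depth'].ravel()[:,None]); return P.reshape(h,w,3)
E
python3 - <<'E'
from h import *
s=env.read_state(); print(s['position'],s['ee_rot'],s['width'],s['time_s'],env.grip_point_offset)
print(R.from_rotvec(s['ee_rot']).as_matrix().round(3))
for n in('top','scene'):
    c=shot(n); print(n,c['fx'],c['view'].round(2).tolist())
a=load('top')['image'];b=load('scene')['image']
cv2.imwrite('pics/top.png',cv2.resize(a[:,:,::-1],(800,600)))
cv2.imwrite('pics/scene.png',cv2.resize(b[:,:,::-1],(800,600)))
E
```

```text
[ 266.35501314 -591.96919472  188.69933976] [-1.37870221  0.89390912 -0.89035041] 1.000431125570589 0.0 18.8
[[ 0.41  -0.001  0.912]
 [-0.912  0.002  0.41 ]
 [-0.003 -1.    -0.   ]]
top 441.6277162706646 [[0.02, -1.0, 0.01, -140.79], [-0.99, -0.02, -0.13, 587.29], [0.13, -0.0, -0.99, 1235.9], [0.0, 0.0, 0.0, 1.0]]
scene 356.34050014282093 [[0.99, -0.14, -0.01, -601.94], [-0.11, -0.77, -0.63, 26.02], [0.08, 0.62, -0.78, 898.86], [0.0, 0.0, 0.0, 1.0]]
```

View pics/top.png

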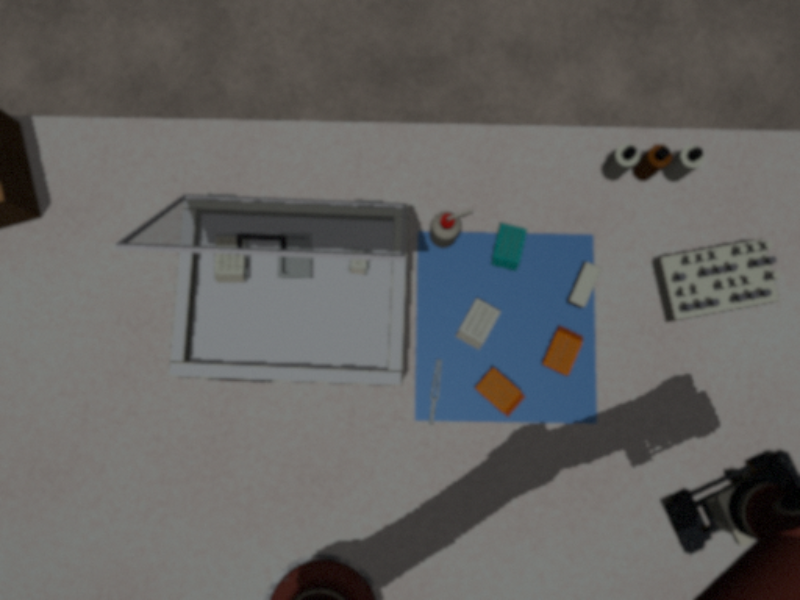

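View pics/scene.png

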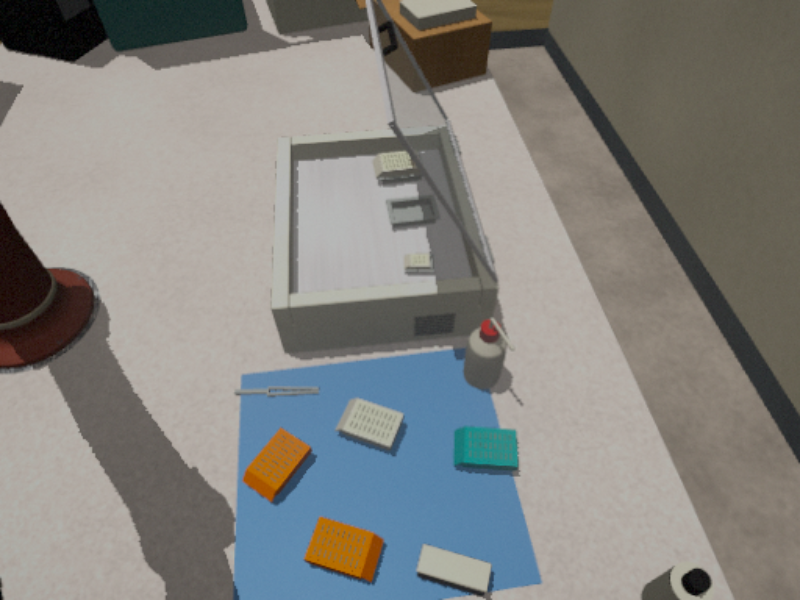

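Top view: big block at about (231,265), empty mould (296,265), small block (358,265), lid edge along row ~245; lower block at (479,323) with forceps (436,390), bottle (446,225). I'll make one montage of enlarged crops.

Run:
```python
from h import *
t=load('top');s=load('scene')
def crop(c,x,y,w=50,h=37,k=8):
    im=c['image'][y:y+h,x:x+w,::-1]; im=cv2.resize(im,(w*k,h*k),interpolation=cv2.INTER_CUBIC); return cv2.convertScaleAbs(im,alpha=1.4)
m=np.vstack([np.hstack([crop(t,123,150),crop(t,281,185)]),np.hstack([crop(s,230,88),crop(s,212,250)])])
cv2.imwrite('pics/m.png',m)
for c,n,b in((t,'top',(123,150,173,187)),(t,'topL',(281,185,331,222)),(s,'sc',(230,88,280,125)),(s,'scL',(212,250,262,287))):
    P=cloud(c)[b[1]:b[3],b[0]:b[2]]; print(n); print(P[::4,::4,2].round().astype(int))
```

```text
top
[[332 336 334 329 332 329 329 330 390 388 387 389 387]
 [360 362 360 354 360 355 355 353 383 353 352 352 348]
 [392 386 388 387 389 387 387 382 383 377 376 373 375]
 [111  75  80  83 106 111 388 386 384 389 389 388 389]
 [111  79  80  79 111 111 109 110 109  80  79  81  81]
 [109  76  74  77 109 111 108 111 109  83  81  82  79]
 [104  78  79  80 110 111 109 110 110  80  81  78  78]
 [100  80  78  80 100 105 105 104 101  78  76  80  77]
 [100  82  81  81  77  78  78  80  83  81  78  79  79]
 [ 95  81  79  77  83  81  78  79  78  80  77  77  82]]
topL
[[  -2    2   -5    2    1    2    1   -1   -6   -1    1    1    5]
 [   1    5   -1    3    1   -1    2    1   -1    0   -1    1    4]
 [   0    2    1    3    2    4   29   29    1    2    2    2    2]
 [   2    1    4    4    9   18   34   31   25   29   -2   -3    5]
 [  -2    0    2    2   -2   29   28   24   26   29    4    2    3]
 [   0   -1    1    4   28   26   27   31   26   26    0    2    2]
 [   3    5    6    2   33   29   26   28 1304   -4    0   -1    1]
 [   1    2    0   25   32   29   25   30   -2   -5    1   -1   
[... 549 characters left out ...]
3  81  79  78  77  77  77 307 299]
 [ 76  77  79  77  76  78  77  75  78  76  77  75 299]
 [ 78  78  74  77  76  77  76  78  77  78  76  78  77]]
scL
[[  1   0   1   1  -2   1  -2  -2  -1  -1  -1  -2  -2]
 [  0  -1  -1   1  27   2  -1   0   0   0   1  -2   2]
 [  2   1   1  24  27  27  25  28   0   1   2  -1  -1]
 [  0   1   0  28  26  27  27  28  27  27  28  -1   2]
 [  0  -1  21 711  27  28  27 711  28  27  28  28  -1]
 [  0   0  27  27  28  29  28  28  25  29  28  28   0]
 [ -1  19  28  28  27  28  27  27  29  30  27   2  -4]
 [  1   0  -2  19  27  26  27  27  27  28  27  -1   0]
 [  0   0   0  -4   1  -2  22  26  26  28  17  -1   0]
 [  2   0   1   0  -1   1   1   1   1  21  -1  -1  -1]]
```

View pics/m.png

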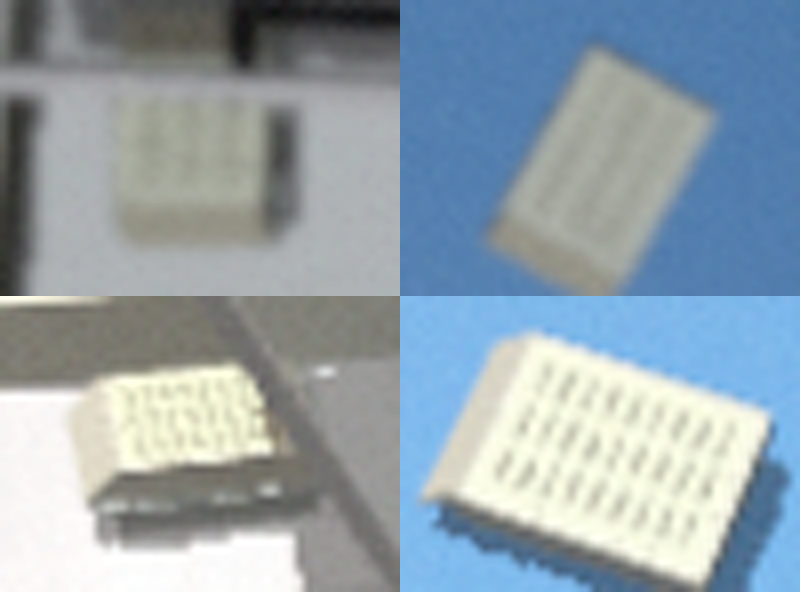

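Run:
```python
from h import *
t=load('top');s=load('scene')
def px(p,ox,oy,cx,cy): return [((x-ox)+.5)/8-.5+cx if 0 else (x-ox+.5)/8-.5+cx for x in [p[0]]]+[(p[1]-oy+.5)/8-.5+cy]
def rect(c,pts,ox,oy,cx,cy,z):
    W=onplane(c,[px(p,ox,oy,cx,cy) for p in pts],z); return W.round(1)
def desc(n,W):  # order: labelL.. a(label,1) b(label,2) c(far,2) d(far,1)
    m=W.mean(0); ax=(W[2]+W[3]-W[0]-W[1])/2; ay=(W[1]+W[2]-W[0]-W[3])/2
    print(n,W[:,:2].tolist(),'ctr',m[:2],'len',np.hypot(*ax[:2]),np.hypot(*ay[:2]),'ang',np.arctan2(ax[1],ax[0]),'angy',np.arctan2(-ay[0],ay[1]),np.arctan2(ay[0],-ay[1]))
desc('low scene',rect(s,[(535,333),(455,497),(703,585),(771,410)],400,296,212,250,28))
desc('low top',rect(t,[(505,208),(628,258),(717,117),(595,45)],400,0,281,185,28))
print('big top, label edge', rect(t,[(120,205),(266,205),(122,100),(266,100)],0,0,123,150,109)[:,:2].tolist())
print('big scene', rect(s,[(98,378),(118,472),(238,362),(270,455)],0,296,230,88,109)[:,:2].tolist())
# lid plane from scene cloud; white mask centroid of lower top
for n,c in(('top',t),('scene',s)):
    P=cloud(c)
    for nm,lo,hi,zr in(('lower',(480,-180),(640,-60),(22,34)),('big',(560,160),(700,330),(103,114))):
        m=(P[...,2]>zr[0])&(P[...,2]<zr[1])&(P[...,0]>lo[0])&(P[...,0]<hi[0])&(P[...,1]>lo[1])&(P[...,1]<hi[1])
        Q=P[m][:,:2]
        if len(Q)>20:
            r=cv2.minAreaRect(Q.astype(np.float32)); print(n,nm,len(Q),r,Q.min(0),Q.max(0))
    m=(P[...,2]>160)&(P[...,2]<420)&(P[...,0]>500)&(P[...,0]<850)&(P[...,1]>-120)&(P[...,1]<320)
    Q=P[m]; print(n,'lid',len(Q),Q.min(0),Q.max(0)); 
    if len(Q)>50: print(np.linalg.lstsq(np.c_[Q[:,1:],np.ones(len(Q))],Q[:,0],rcond=None)[0])
```

```text
low scene [[518.5, -239.1], [493.4, -284.1], [554.1, -317.3], [578.3, -270.9]] ctr [ 536.075 -277.85 ] len 68.45664686500506 51.92410326620964 ang -0.49468339203345707 angy 2.6469338778931393 -0.4946587756966539
low top [[517.4, -237.9], [500.1, -282.5], [551.8, -314.8], [577.4, -270.4]] ctr [ 536.675 -276.4  ] len 64.56765831281163 49.39992408901047 ang -0.5256775745325535 angy 2.692430224255854 -0.4491624293339391
big top, label edge [[600.5, 197.0], [601.4, 147.1], [637.0, 198.3], [637.9, 148.9]]
big scene [[601.2, 195.4], [601.9, 143.2], [650.4, 197.2], [653.5, 144.6]]
top big 324 ((599.3414306640625, 212.1353302001953), (104.02574157714844, 78.0134048461914), 89.56230926513672) [560.70141528 160.08354513] [638.61233685 264.4208493 ]
top lid 5370 [ 581.48500267 -119.93072511  160.19900938] [718.65555763 259.49894947 394.25505649]
[ 2.40669128e-02 -5.34227969e-01  7.98276179e+02]
scene lower 207 ((559.29833984375, -137.4800567626953), (5.489701271057129, 157.86668395996094), 89.03602600097656) [ 480.39022791 -141.42638775] [ 638.20946609 -134.66278156]
scene big 358 ((607.12451171875, 212.02012634277344), (78.50459289550781, 121.6336898803711), 13.98729133605957) [560.13626216 160.46776597] [658.74665163 263.82357086]
scene lid 3263 [ 583.11589751 -119.96438287  160.02062925] [719.70412724 259.39216151 390.67983127]
[ 2.69099959e-02 -5.31346129e-01  7.98176221e+02]
```

Call:
drive_tool --pt "-0.085 -0.08 0.147 0 0 0 71" --pt "-0.085 -0.08 0.147 0 0 0 71" --pt "-0.085 -0.08 0.147 0 0 0 71" --pt "-0.085 -0.08 0.147 0 0 0 71" --pt "-0.085 -0.08 0.147 0 0 0 71" --pt "-0.085 -0.08 0.147 0 0 0 71" --pt "-0.085 -0.08 0.147 0 0 0 71" --pt "0 0 0 0 0 0 71" --pt "0 0 0 0 0 0 71" --squeeze 25

```text
time_s: 1.23
position: [439.1, -352.2, 329.1]
ee_rot: [-1.381, 0.895, -0.892]
contact_force: [-0.5, -1.0, 0.0]
width: 0.708
```

```bash
cat >> h.py <<'E'
def aim(psi,tau):
    y=np.array([np.sin(tau)*np.cos(psi),np.sin(tau)*np.sin(psi),-np.cos(tau)]); x=np.array([np.sin(psi),-np.cos(psi),0])
    return np.c_[x,y,np.cross(x,y)]
def go(p,Rt):
    s=env.read_state(); R0=R.from_rotvec(s['ee_rot']).as_matrix(); p=np.array(p,float)
    rv=R.from_matrix(R0.T@Rt).as_rotvec(degrees=True)/30
    d=p-s['position']
    print('t',round(s['time_s'],2),'pos',np.round(s['position'],1),'w',round(s['width'],3),'F',np.round(s['contact_force'],1),'q',np.round(s['q'],2))
    print('turn units',rv.round(3),'shift now',(R0.T@d/250).round(4),'shift after turn',(Rt.T@d/250).round(4))
E
python3 - <<'E'
from h import *
w=shot('wrist'); save(w,'w1.png',s=1.5)
s=env.read_state();R0=R.from_rotvec(s['ee_rot']).as_matrix();V=w['view']
print('cam in tool',(R0.T@(-V[:3,:3].T@V[:3,3]-s['position'])).round(1)); print('cam axis in tool',(R0.T@V[:3,:3].T).round(2))
go([450,150,330],aim(0.02,0.5))
E
```

```text
cam in tool [   0.4 -195.7   73.4]
cam axis in tool [[ 1.    0.   -0.  ]
 [ 0.   -0.26  0.96]
 [ 0.   -0.96 -0.26]]
t 1.27 pos [ 438.7 -352.8  328.9] w 0.713 F [-0.8  0.3  0. ] q [ 0.67  0.38 -0.05  1.44  0.02  1.33 -0.53]
turn units [ 0.947  0.748 -0.192] shift now [-1.8175 -0.0044  0.862 ] shift after turn [-2.0097  0.037   0.0773]
```

View pics/w1.png

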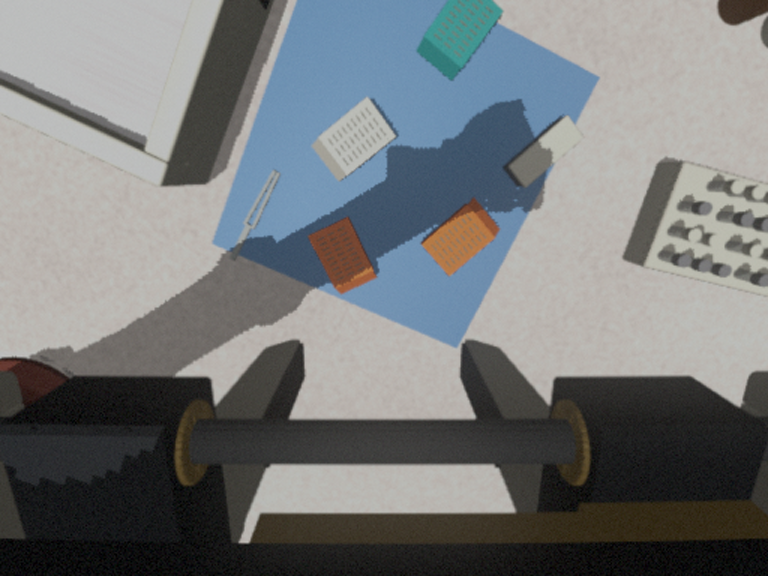

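Wrist view: lower block at about (355,140), label end to the lower left; the camera sits on the tool's +z side, so I turn that side away from the lid.

Run:
```python
from h import *
w=load('wrist'); save(w,'w1c.png',(200,58,275,126),8)
```

```text
(no output)
```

View pics/w1c.png

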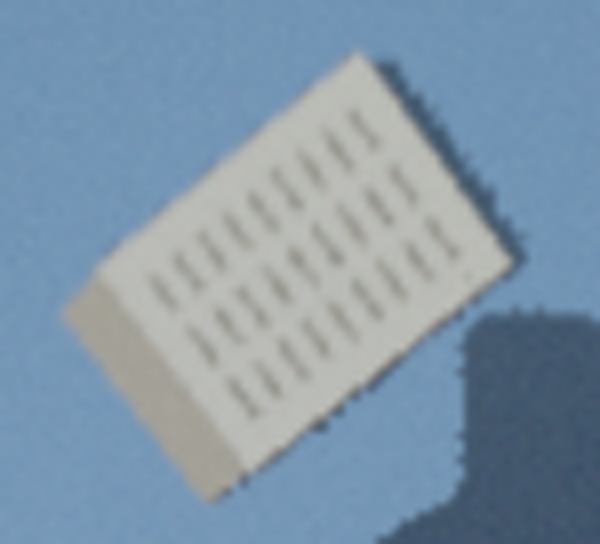

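Call:
drive_tool --pt "0 0 0 0 -0.327 0 71" --pt "0 0 0 0 -0.327 0 71" --pt "0 0 0 0 -0.327 0 71" --pt "0 0 0 0 -0.327 0 71" --pt "0 0 0 0 -0.327 0 71" --pt "0 0 0 0 -0.327 0 71" --pt "0 0 0 0 -0.327 0 71" --pt "0 0 0 0 -0.327 0 71" --pt "0 0 0 0 -0.327 0 71" --pt "0 0 0 0 -0.327 0 71" --pt "0 0 0 0 -0.327 0 71" --pt "0 0 0 0 -0.327 0 71" --pt "0 0 0 0 -0.327 0 71" --pt "0 0 0 0 -0.327 0 71" --pt "0 0 0 0 -0.327 0 71" --pt "0 0 0 0 -0.327 0 71" --pt "0 0 0 0 0 0 71"

```text
time_s: 3.4
position: [438.7, -353.1, 328.7]
ee_rot: [-1.2, -1.22, 1.221]
contact_force: [0.0, 0.2, 0.2]
width: 0.709
```

```bash
cat >> h.py <<'E'
_aim=aim
def aim(psi,tau):
    A=_aim(psi,tau); return A*[-1,1,-1]
E
python3 - <<'E'
from h import *
w=load('wrist')
W=onplane(w,[((x+.5)/8-.5+200,(y+.5)/8-.5+58) for x,y in[(100,270),(248,472),(515,260),(360,55)]],28)
ax=(W[2]+W[3]-W[0]-W[1])/2; ay=(W[0]+W[3]-W[1]-W[2])/2
print(W[:,:2].round(1).tolist(),W.mean(0),np.hypot(*ax[:2]),np.hypot(*ay[:2]),np.arctan2(ax[1],ax[0]),np.arctan2(-ay[0],ay[1]))
go([450,150,330],aim(0.02,0.0))
E
```

```text
[[517.9, -240.2], [493.2, -283.9], [554.7, -317.7], [577.5, -272.7]] [ 535.80926212 -278.64077963   28.        ] 69.00208623600885 50.2496452107127 -0.5007407830484918 -0.4916511450450608
t 3.4 pos [ 438.7 -353.1  328.7] w 0.709 F [0.  0.2 0.2] q [ 1.06  0.44 -0.67  1.43  0.27  1.37  1.97]
turn units [-0.004 -0.009  0.002] shift now [ 2.0116 -0.003  -0.0763] shift after turn [ 2.0112 -0.0052 -0.0856]
```

Call:
drive_tool --pt "0.2 0 -0.004 0 0 0 71" --pt "0.2 0 -0.004 0 0 0 71" --pt "0.2 0 -0.004 0 0 0 71" --pt "0.2 0 -0.004 0 0 0 71" --pt "0.2 0 -0.004 0 0 0 71" --pt "0.2 0 -0.004 0 0 0 71" --pt "0.2 0 -0.004 0 0 0 71" --pt "0.2 0 -0.004 0 0 0 71" --pt "0.2 0 -0.004 0 0 0 71" --pt "0.2 0 -0.004 0 0 0 71" --pt "0 0 0 -0.318 0 0 71" --pt "0 0 0 -0.318 0 0 71" --pt "0 0 0 -0.318 0 0 71" --pt "0 0 0 0 0 0 71" --pt "0 0 0 0 0 0 71"

```text
time_s: 5.28
position: [441.2, 148.1, 331.0]
ee_rot: [-1.555, -1.584, 0.937]
contact_force: [1.0, 0.7, -0.4]
width: 0.708
```

Run:
```python
from h import *
go([566,171,232],aim(0.02,0.5))
w=shot('wrist'); save(w,'w2.png',s=1.5)
```

```text
t 5.28 pos [441.2 148.1 331. ] w 0.708 F [ 1.   0.7 -0.4] q [ 0.38 -0.03 -0.89  2.07  0.33  0.68  0.86]
turn units [ 0.001 -0.006  0.001] shift now [ 0.082   0.5877 -0.2492] shift after turn [ 0.0814  0.5876 -0.2497]
```

View pics/w2.png

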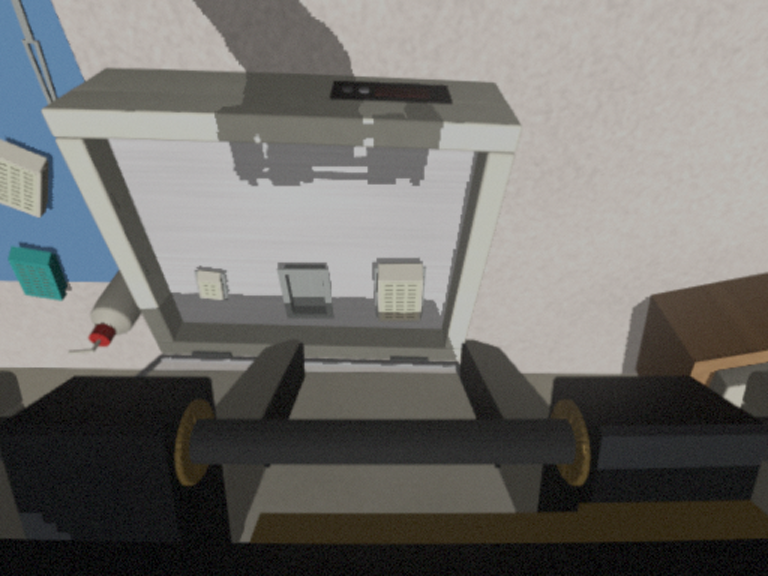

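Wrist view: big block at (400,288) with the label edge at row ~283; the empty mould at (305,290), the small block at (211,284); nothing in the way on the approach.

Call:
drive_tool --pt "0.016 0.118 -0.05 0 0 0 71" --pt "0.016 0.118 -0.05 0 0 0 71" --pt "0.016 0.118 -0.05 0 0 0 71" --pt "0.016 0.118 -0.05 0 0 0 71" --pt "0.016 0.118 -0.05 0 0 0 71" --pt "0 0 0 0 0 0 71" --pt "0 0 0 0 0 0 71"

```text
time_s: 6.2
position: [565.6, 171.5, 230.5]
ee_rot: [-1.553, -1.585, 0.94]
contact_force: [-0.0, 0.1, 0.2]
width: 0.708
```

Run:
```python
from h import *
go([638.5,171,101],aim(0.02,0.5))
w=shot('wrist')
uv=(w['view']@[636,171,109,1])[:3]; s=uv[:2]/uv[2]; s=s*(1+w['k1']*(s@s)); u,v=s*[w['fx'],w['fy']]+[w['cx'],w['cy']]
u0,v0=int(u)-50,int(v)-37; print(u,v,u0,v0); save(w,'w3.png',(max(u0,0),max(v0,0),u0+100,v0+75),8)
```

```text
t 6.2 pos [565.6 171.5 230.5] w 0.708 F [-0.   0.1  0.2] q [ 0.14  0.37 -0.79  2.    0.96  0.64  0.31]
turn units [-0.002 -0.002  0.002] shift now [-0.0085  0.5944 -0.008 ] shift after turn [-0.0079  0.5944 -0.0075]
253.35975774987884 185.3739285298061 203 148
```

View pics/w3.png

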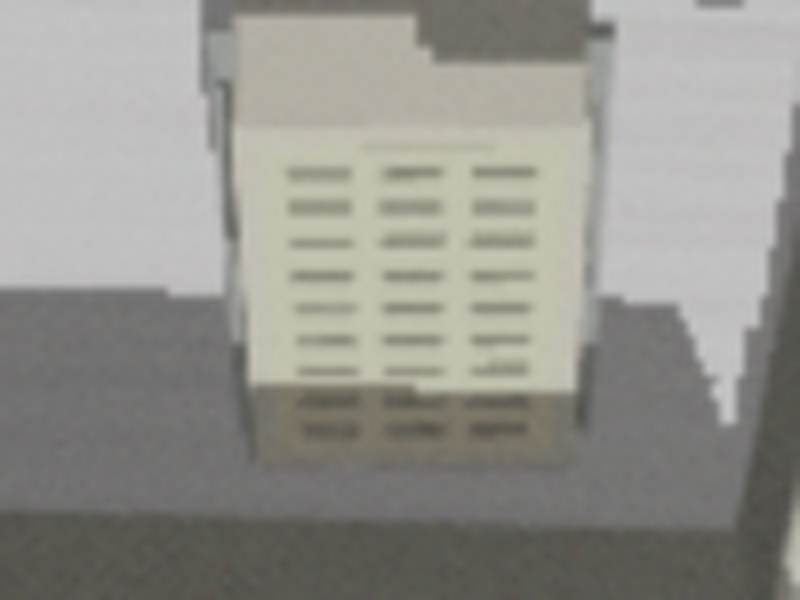

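Block fills the crop: label edge (232–588,128), far edge (257–573,465).

Run:
```python
from h import *
w=load('wrist')
W=onplane(w,[((x+.5)/8-.5+203,(y+.5)/8-.5+148) for x,y in[(588,128),(232,128),(257,465),(573,465)]],109)
# order: label y+? print
ax=(W[2]+W[3]-W[0]-W[1])/2; ay=(W[0]+W[3]-W[1]-W[2])/2
print(W[:,:2].round(1).tolist(),W.mean(0),np.hypot(*ax[:2]),np.hypot(*ay[:2]),np.arctan2(ax[1],ax[0]),np.arctan2(-ay[0],ay[1]))
c=W.mean(0)
for ps in(0,.02): go([c[0]+2.5,c[1],101],aim(ps,0.5))
```

```text
[[602.6, 196.2], [603.5, 145.7], [671.6, 147.3], [670.7, 198.7]] [637.09616922 171.98075816 109.        ] 68.17002408813723 50.893220154636694 0.030325203119088116 0.018247164728348107
t 6.25 pos [565.3 171.5 231.1] w 0.708 F [ 0.6 -0.5  0.6] q [ 0.14  0.37 -0.79  2.    0.96  0.64  0.31]
turn units [0.    0.033 0.02 ] shift now [-0.0047  0.599  -0.0112] shift after turn [ 0.0018  0.599  -0.0114]
t 6.25 pos [565.3 171.5 231.1] w 0.708 F [ 0.6 -0.5  0.6] q [ 0.14  0.37 -0.79  2.    0.96  0.64  0.31]
turn units [ 0.    -0.001  0.002] shift now [-0.0047  0.599  -0.0112] shift after turn [-0.0041  0.599  -0.0114]
```

Call:
drive_tool --pt "-0.001 0.1 -0.002 0 0 0 71" --pt "-0.001 0.1 -0.002 0 0 0 71" --pt "-0.001 0.1 -0.002 0 0 0 71" --pt "-0.001 0.1 -0.002 0 0 0 71" --pt "0 0.1 -0.002 0 0 0 71" --pt "0 0.06 -0.001 0 0 0 71" --pt "0 0 0 0 0 0 71" --pt "0 0 0 0 0 0 71"

```text
time_s: 7.25
position: [634.7, 172.0, 110.2]
ee_rot: [-1.554, -1.587, 0.939]
contact_force: [0.8, 0.3, 0.9]
width: 0.709
```

Run:
```python
from h import *
go([639.6,172,101],aim(.023,0.5))
w=shot('wrist'); save(w,'w4.png',(90,130,420,330),2.4)
```

```text
t 7.25 pos [634.7 172.  110.2] w 0.709 F [0.8 0.3 0.9] q [-0.01  0.61 -0.57  1.99  1.37  0.51 -0.04]
turn units [ 0.002 -0.005 -0.001] shift now [-0.0003  0.0418  0.0003] shift after turn [-0.0003  0.0418  0.0003]
```

View pics/w4.png

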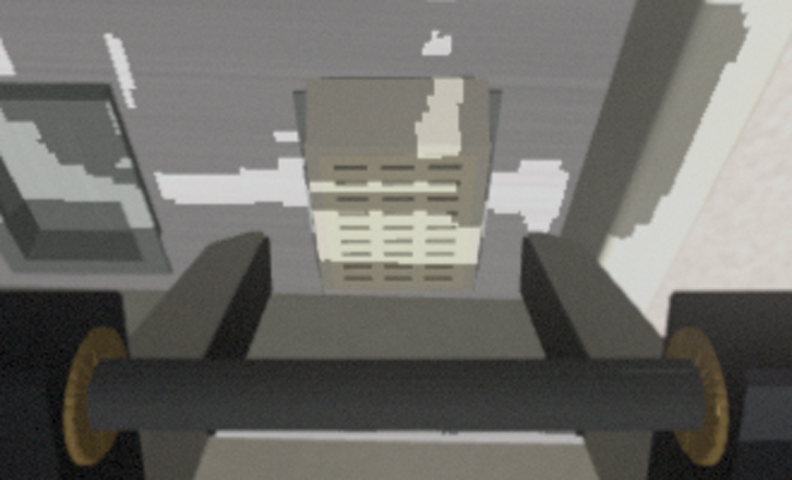

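Fingertips at (267,237) and (523,237) sit symmetric about the block (centre ~398). Go in and grip.

Call:
drive_tool --pt "0 0.022 0 0 0 0 71" --pt "0 0.022 0 0 0 0 71" --pt "0 0 0 0 0 0 71" --pt "0 0 0 0 0 0 71"

```text
time_s: 7.8
position: [639.7, 171.8, 99.0]
ee_rot: [-1.553, -1.586, 0.941]
contact_force: [0.7, 0.3, 0.4]
width: 0.712
```

Call:
drive_tool --pt "0 0 0 0 0 0 50" --pt "0 0 0 0 0 0 40" --pt "0 0 0 0 0 0 20" --pt "0 0 0 0 0 0 20" --pt "0 0 0 0 0 0 20" --pt "0 0 0 0 0 0 20" --squeeze 30

```text
time_s: 8.55
position: [639.7, 171.7, 99.1]
ee_rot: [-1.553, -1.586, 0.941]
contact_force: [0.2, 0.1, 0.1]
width: 0.206
```

Run:
```python
from h import *
s=env.read_state(); print(s['position'],s['width'],s['contact_force'],s['ft_torque'])
w=shot('wrist'); im1=w['image'][130:330,90:420,::-1]
c=shot('scene'); im2=c['image'][60:160,190:320,::-1]
a=cv2.resize(im1,(495,300)); b=cv2.resize(im2,(390,300),interpolation=cv2.INTER_CUBIC)
cv2.imwrite('pics/g1.png',np.vstack([cv2.copyMakeBorder(a,0,0,0,0,0),cv2.copyMakeBorder(b,0,0,0,105,0)]))
P=cloud(w)
print(P[150:260:6,200:310:6,2].round().astype(int))
```

```text
[639.72582967 171.74216665  99.12716757] 0.2057528453509798 [0.15414055 0.05014369 0.11954272] [0.05505343 0.31307314 0.02571416]
[[ 80  80  80  79  79  79  79  79  79  80  80  80  79  81  79  79  79  80
   80]
 [ 79  80  79  80  79  80  79  79  80  79  79  80  79  79  80  79  79  80
   79]
 [ 80  80  79  79  80  79  80  79  79  80  79  79  79  80  80  80  80  79
   80]
 [ 79  80  79  97  97  97  97  97  97  96  97  96 236  97  97  97  98  80
   80]
 [ 78  79  95  99 100 100 100 100  99 100 100  99 100 100 100 101 101  96
   79]
 [ 79  79  94 103 103 103 103 102 103 103 103 236 102 102 103 102 102  80
   79]
 [ 80  80  96 105 105 105 106 105 105 105 105 105 105 106 106 106 105  79
   80]
 [ 79  80  96 108 108 107 108 108 109 109 109 109 108 109 108 108 109  80
   79]
 [ 79  79  79 109 110 110 108 110 110 110 110 110 110 110 109 110 109  80
   80]
 [ 80  80  80 110 110 110 110 109 109 109 109 109 110 109 109 110 110  80
   79]
 [ 79  80  80 110 109 110 109 109 110 110 110 109 110 109 109 109  96  80
   79]
 [ 80  79  80 109 110 110 111 110 109 110 109 110 110 109 109 109  95  80
   79]
 [ 79  80  79 110 109 110 110 110 109 109 110 109 110 110 110 109  79  79
   80]
 [ 79  79  78  95 109 123 124 109 110 110 110 110 110 123 109 109  79  80
   80]
 [ 79  80  79 132 132 131 130 109 111 110 110 110 129 132 131 131  79  79
   80]
 [ 80  79 139 140 140 139 137 109 110 110 110 110 137 139 138 139 139  79
   80]
 [ 79  80 146 146 146 146 144 110 110 109 110 110 143 146 146 146 146  80
   80]
 [187 187 187 153 152 152 150 110 109 110 109 110 146 152 152 153 187 187
  187]
 [189 190 190 187 158 158 153 110 109 109 109 109 148 158 157 158 191 190
  190]]
```

View pics/g1.png

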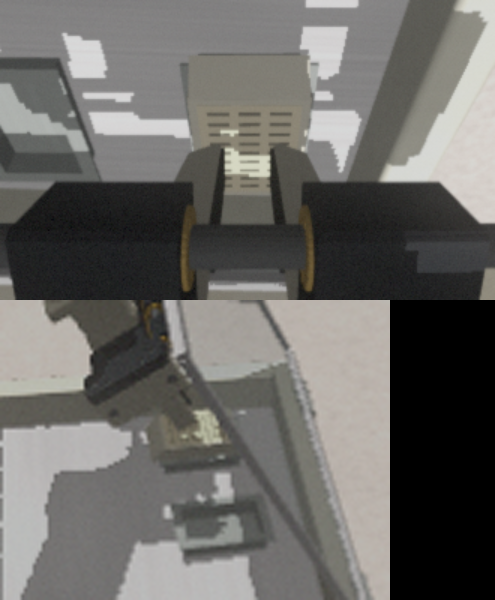

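The fingers closed above the block's top (109): the visible tips are higher than the TCP reading suggests. I'll measure the tips in the tool frame.

Run:
```python
from h import *
s=env.read_state();R0=R.from_rotvec(s['ee_rot']).as_matrix()
w=load('wrist'); P=cloud(w); T=(P-s['position'])@R0
for sg in(-1,1):
  m=(P[...,2]>113)&(abs(T[...,0])<45)&(T[...,0]*sg>0)&(T[...,1]>-70)&(w['depth']>0)
  Q=T[m]; o=np.argsort(-Q[:,1])[:8]; print(Q[o].round(1).tolist())
c=load('scene'); P=cloud(c); T=(P-s['position'])@R0
m=(abs(T[...,0])<45)&(T[...,1]>-80)&(T[...,1]<20)&(abs(T[...,2])<15)&(c['depth']>0)&(P[...,2]>112)
Q=T[m]; o=np.argsort(-Q[:,1])[:15]; print(Q[o].round(1).tolist())
go([639.7,171.8,80],aim(.023,.5))
```

```text
[[-0.3, 24.8, -93.0], [-8.5, 24.7, -93.0], [-6.7, 24.7, -92.9], [-11.2, 24.5, -92.9], [-16.6, 24.5, -92.8], [-1.2, 24.5, -92.8], [-3.0, 24.1, -92.5], [-15.7, 24.1, -92.5]]
[[18.8, 25.3, -93.5], [1.5, 25.3, -93.4], [9.7, 25.1, -93.3], [14.2, 25.0, -93.2], [2.4, 24.9, -93.1], [16.9, 24.9, -93.1], [16.0, 24.8, -93.1], [10.6, 24.7, -93.0]]
[[-11.9, -25.0, 9.7], [10.5, -26.6, -4.6], [11.1, -27.4, -8.3], [-17.4, -29.5, -7.4], [-18.1, -30.4, -1.6], [8.1, -31.2, -6.7], [-19.8, -32.0, 4.0], [-17.3, -32.2, -8.9], [10.4, -32.3, -7.8], [12.3, -33.8, -9.0], [10.0, -34.2, -5.6], [-22.2, -34.6, -6.3], [-22.2, -35.4, 5.6], [-13.6, -36.7, -9.0], [-21.3, -36.7, -7.6]]
t 8.65 pos [639.7 171.7  99.1] w 0.198 F [ 0.1  0.1 -1.4] q [-0.02  0.64 -0.56  1.98  1.4   0.5  -0.06]
turn units [-0.001 -0.004 -0.002] shift now [0.0003 0.067  0.0368] shift after turn [0.0003 0.067  0.0368]
```

Run:
```python
from h import *
s=env.read_state();R0=R.from_rotvec(s['ee_rot']).as_matrix()
w=load('wrist'); P=cloud(w); T=(P-s['position'])@R0
for sg in(-1,1):
  m=(P[...,2]>113)&(abs(T[...,0])<45)&(T[...,0]*sg>0)&(T[...,1]>-90)&(abs(T[...,2])<25)&(w['depth']>0)
  Q=T[m]; o=np.argsort(-Q[:,1])[:10]; print(Q[o].round(1).tolist())
  for y in range(-85,-10,10):
    q=Q[abs(Q[:,1]-y)<3]
    if len(q): print(y,'x',q[:,0].min().round(1),q[:,0].max().round(1),'z',q[:,2].min().round(1),q[:,2].max().round(1))
```

```text
[[-13.1, -27.9, 8.5], [-12.4, -28.6, 8.8], [-14.3, -28.8, 8.9], [-13.7, -29.0, 9.0], [-11.1, -29.8, 7.3], [-14.8, -30.0, 9.4], [-11.7, -30.5, 7.6], [-12.9, -30.7, 9.0], [-12.3, -30.8, 9.0], [-13.5, -30.9, 9.0]]
-85 x -16.2 -10.3 z 5.7 9.7
-75 x -17.7 -10.3 z -1.8 9.6
-65 x -25.7 -10.3 z -6.0 9.6
-55 x -25.4 -10.3 z -7.7 9.6
-45 x -24.9 -10.3 z -7.3 9.7
-35 x -23.2 -10.2 z -7.9 9.7
-25 x -13.1 -13.1 z 8.5 8.5
[[10.8, -28.5, 8.8], [12.7, -28.5, 8.8], [12.0, -28.6, 8.8], [11.4, -28.7, 8.9], [13.2, -29.3, 9.1], [8.9, -29.5, 7.2], [9.5, -29.6, 7.2], [10.1, -30.0, 7.4], [15.0, -30.4, 8.9], [12.5, -30.5, 8.9]]
-85 x 8.6 14.5 z 5.1 9.9
-75 x 8.5 16.1 z -1.8 9.9
-65 x 8.5 24.1 z -5.5 9.7
-55 x 8.6 23.8 z -7.4 9.6
-45 x 8.6 23.2 z -6.1 9.5
-35 x 8.6 21.6 z -8.4 9.3
```

Call:
drive_tool --pt "0 0 0 0 0 0 71" --pt "0 0 0 0 0 0 71" --pt "0 0 0 0 0 0 71" --pt "0 0 0 0 0 0 71" --pt "0 0 0 0 0 0 71" --pt "0 0 0 0 0 0 71"

```text
time_s: 9.4
position: [639.7, 171.8, 99.2]
ee_rot: [-1.553, -1.586, 0.941]
contact_force: [-0.8, -0.4, 0.5]
width: 0.709
```

```bash
cat >> h.py <<'E'
def tips(w):
    s=env.read_state();R0=R.from_rotvec(s['ee_rot']).as_matrix(); P=cloud(w); T=(P-s['position'])@R0
    print('w',s['width'],s['position'])
    for sg in(-1,1):
      m=(abs(T[...,0])<75)&(T[...,0]*sg>0)&(T[...,1]>-60)&(T[...,1]<15)&(abs(T[...,2])<12)&(w['depth']>0)&(P[...,2]>98)&((P[...,2]>112)|(abs(T[...,0])>28))
      Q=T[m]; o=np.argsort(-Q[:,1])[:6]; print(Q[o].round(1).tolist(), 'x edges',np.percentile(Q[:,0],[1,99]).round(1))
E
python3 - <<'E'
from h import *
w=shot('wrist'); tips(w)
E
```

```text
w 0.7053006537158043 [639.71921508 171.74225902  99.12181003]
[[-38.4, -27.8, 8.5], [-34.0, -28.6, 5.4], [-35.7, -28.6, 8.8], [-37.5, -28.8, 8.9], [-33.8, -28.8, -5.5], [-33.9, -28.8, 6.9]] x edges [-48.1 -33.5]
[[63.4, 6.9, -11.5], [63.2, 6.6, -10.5], [62.9, 5.2, -11.6], [63.3, 5.0, -7.4], [63.3, 4.8, -8.2], [63.3, 4.7, -8.9]] x edges [31.9 74.6]
```

Tips lie ~27 mm behind the reported TCP at both openings, so the approach must go ~23 mm further.

Call:
drive_tool --pt "0 0.03 -0.004 0 0 0 71" --pt "0 0.03 -0.004 0 0 0 71" --pt "0 0.016 -0.004 0 0 0 71" --pt "0 0 0 0 0 0 71" --pt "0 0 0 0 0 0 71"

```text
time_s: 10.07
position: [651.4, 172.1, 83.9]
ee_rot: [-1.553, -1.586, 0.941]
contact_force: [0.1, -0.3, 0.3]
width: 0.711
```

Run:
```python
from h import *
w=shot('wrist'); tips(w); print(env.read_state()['contact_force'])
s=env.read_state();R0=R.from_rotvec(s['ee_rot']).as_matrix();print('tip front corner',R0@[33,-28,8.5]+s['position'],'centre',R0@[0,-26.5,0]+s['position'])
save(w,'w5.png',(150,130,370,290),3)
```

```text
w 0.7106343328811303 [651.41188996 172.12179682  83.99309339]
[[-37.7, -27.8, 8.6], [-38.2, -28.6, 8.9], [-35.6, -28.7, 8.9], [-38.7, -29.0, 9.1], [-36.8, -29.1, 9.1], [-36.2, -29.1, 9.1]] x edges [-48.3 -33.7]
[[62.9, -9.8, -11.3], [63.3, -10.6, -10.9], [63.1, -11.7, -12.0], [62.8, -12.2, -11.0], [63.2, -12.5, -8.6], [63.0, -12.7, -7.0]] x edges [32.  74.5]
[ 0.48736418 -0.12864254 -0.60469951]
tip front corner [629.85183482 204.67411637 104.50554118] centre [638.71884461 171.85151978 107.25386617]
```

View pics/w5.png

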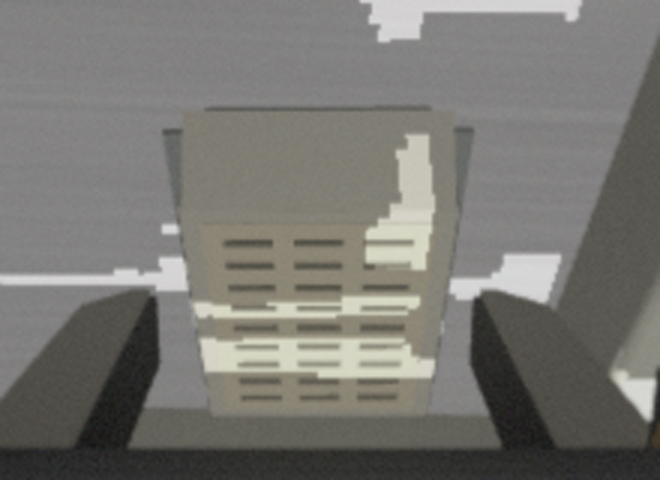

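Fingers flank the block with equal gaps (left tip (150,295), right (475,295), block 190–450). 6–7 mm further, then grip.

Call:
drive_tool --pt "0 0.014 0 0 0 0 71" --pt "0 0.013 0 0 0 0 71" --pt "0 0 0 0 0 0 71" --pt "0 0 0 0 0 0 71"

```text
time_s: 10.62
position: [654.7, 172.1, 77.9]
ee_rot: [-1.553, -1.586, 0.941]
contact_force: [-1.0, 0.2, -1.0]
width: 0.709
```

Call:
drive_tool --pt "0 0 0 0 0 0 60" --pt "0 0 0 0 0 0 50" --pt "0 0 0 0 0 0 40" --pt "0 0 0 0 0 0 40" --pt "0 0 0 0 0 0 40" --squeeze 30

```text
time_s: 11.25
position: [654.7, 172.2, 78.0]
ee_rot: [-1.553, -1.586, 0.941]
contact_force: [-0.9, -0.1, 0.5]
width: 0.555
```

Call:
drive_tool --pt "0 -0.014 -0.0077 0 0 0 40" --pt "0 -0.014 -0.0077 0 0 0 40" --pt "0 -0.014 -0.0077 0 0 0 40" --pt "0 -0.014 -0.0077 0 0 0 40" --pt "0 -0.014 -0.0077 0 0 0 40" --pt "0 -0.014 -0.0077 0 0 0 40" --pt "0 -0.014 -0.0077 0 0 0 40" --pt "0 0 0 0 0 0 40" --pt "0 0 0 0 0 0 40" --pt "0 0 0 0 0 0 40"

```text
time_s: 12.5
position: [654.6, 172.0, 105.7]
ee_rot: [-1.553, -1.586, 0.942]
contact_force: [0.3, 0.3, -2.3]
width: 0.555
```

Run:
```python
from h import *
go([654.7,172.2,78],aim(.023,.5))
w=shot('wrist'); P=cloud(w); s=env.read_state();R0=R.from_rotvec(s['ee_rot']).as_matrix(); T=(P-s['position'])@R0
# fit top plane of block: region between fingers
m=(abs(T[...,0])<20)&(P[...,2]>115)&(P[...,2]<150)&(P[...,0]>590)&(P[...,0]<680)
Q=P[m]; print(len(Q), 'z by x', [(x,np.median(Q[abs(Q[:,0]-x)<3][:,2]).round(1)) for x in range(592,676,8) if (abs(Q[:,0]-x)<3).sum()>3])
print('z by y',[(y,np.median(Q[(abs(Q[:,1]-y)<2)&(Q[:,0]>612)][:,2]).round(1)) for y in range(154,192,6)])
```

```text
t 12.5 pos [654.6 172.  105.7] w 0.555 F [ 0.3  0.3 -2.3] q [-0.    0.64 -0.57  1.94  1.34  0.52  0.02]
turn units [-0.002 -0.004 -0.002] shift now [0.0009 0.0973 0.0527] shift after turn [0.0009 0.0972 0.0528]
7187 z by x [(592, np.float64(127.2)), (600, np.float64(135.2)), (608, np.float64(137.4)), (616, np.float64(137.5)), (624, np.float64(137.4)), (632, np.float64(137.4)), (640, np.float64(137.4)), (648, np.float64(137.4)), (656, np.float64(137.4)), (664, np.float64(137.4)), (672, np.float64(137.0))]
z by y [(154, np.float64(137.4)), (160, np.float64(137.4)), (166, np.float64(137.4)), (172, np.float64(137.4)), (178, np.float64(137.4)), (184, np.float64(137.4)), (190, np.float64(137.4))]
```

Lifted level by 28 mm (top at 137.4 everywhere). Retreat and carry.

Call:
drive_tool --pt "0 -0.07 0.03 0 0 0 40" --pt "0 -0.122 0.051 0 0 0 40" --pt "0 -0.122 0.051 0 0 0 40" --pt "0 -0.122 0.051 0 0 0 40" --pt "0 -0.122 0.051 0 0 0 40" --pt "0 -0.122 0.051 0 0 0 40" --pt "0 -0.06 0.025 0 0 0 40" --pt "-0.08 0 0 0 0 0 40" --pt "-0.17 0 0 0 0 0 40" --pt "-0.17 0 0 0 0 0 40" --pt "-0.17 0 0 0 0 0 40" --pt "-0.17 0 0 0 0 0 40" --pt "-0.17 0 0 0 0 0 40" --pt "-0.17 0 0 0 0 0 40" --pt "-0.17 0 0 0 0 0 40" --pt "-0.17 0 0 0 0 0 40" --pt "-0.17 0 0 0 0 0 40" --pt "-0.17 0 0 0 0 0 40" --pt "-0.08 0 0 0 0 0 40" --pt "0 0 0 0 0 0 40"

```text
time_s: 15.05
position: [507.3, -296.2, 231.0]
ee_rot: [-1.553, -1.584, 0.94]
contact_force: [0.3, 1.4, -0.0]
width: 0.556
```

Run:
```python
from h import *
go([551.5,-286.2,130],aim(-.496,.5))
```

```text
t 15.05 pos [ 507.3 -296.2  231. ] w 0.556 F [ 0.3  1.4 -0. ] q [ 1.45  0.54 -1.16  1.94  0.53  0.55  1.65]
turn units [-0.002  0.863  0.473] shift now [0.0364 0.4395 0.0375] shift after turn [0.1194 0.4197 0.074 ]
```

Call:
drive_tool --pt "0 0 0 0 0.216 0.118 40" --pt "0 0 0 0 0.216 0.118 40" --pt "0 0 0 0 0.216 0.118 40" --pt "0 0 0 0 0.216 0.118 40" --pt "0 0 0 0 0 0 40" --pt "0 0 0 0 0 0 40"

```text
time_s: 15.8
position: [507.7, -294.7, 231.2]
ee_rot: [-1.834, -1.099, 0.653]
contact_force: [-0.1, -0.5, -0.9]
width: 0.553
```

Run:
```python
from h import *
go([551.5,-286.2,90],aim(-.496,.5))
```

```text
t 15.8 pos [ 507.7 -294.7  231.2] w 0.553 F [-0.1 -0.5 -0.9] q [ 1.    0.32 -0.67  2.03  0.62  0.42  0.97]
turn units [-0.002  0.009  0.003] shift now [0.1129 0.5622 0.149 ] shift after turn [0.1132 0.5618 0.15  ]
```

Call:
drive_tool --pt "0.014 0.07 0.0187 0 0 0 40" --pt "0.014 0.07 0.0187 0 0 0 40" --pt "0.014 0.07 0.0187 0 0 0 40" --pt "0.014 0.07 0.0187 0 0 0 40" --pt "0.014 0.07 0.0187 0 0 0 40" --pt "0.014 0.07 0.0187 0 0.009 0.003 40" --pt "0.014 0.07 0.0187 0 0 0 40" --pt "0.014 0.07 0.0187 0 0 0 40" --pt "0 0 0 0 0 0 40" --pt "0 0 0 0 0 0 40"

```text
time_s: 17.05
position: [552.7, -289.4, 94.2]
ee_rot: [-1.831, -1.086, 0.648]
contact_force: [-0.3, -0.6, -1.4]
width: 0.552
```

Run:
```python
from h import *
go([551.5,-286.2,25],aim(-.496,.5))
w=shot('wrist'); c=shot('scene')
a=cv2.resize(w['image'][20:290,90:420,::-1],(495,405)); b=cv2.resize(c['image'][210:310,170:300,::-1],None,fx=6,fy=6,interpolation=cv2.INTER_CUBIC)
cv2.imwrite('pics/p1.png',b); cv2.imwrite('pics/p1w.png',a)
P=cloud(w); 
c0=np.array([536,-277.8]); ca,sa=np.cos(.496),np.sin(.496); M=np.array([[ca,-sa],[sa,ca]]) # world->block frame
L=(P[...,:2]-c0)@M.T
m=(P[...,2]>112)&(P[...,2]<128)&(abs(L[...,0])<70)&(abs(L[...,1])<24)&(w['depth']>0)
Q=L[m];z=P[...,2][m]; print(len(Q),[(x,np.median(z[abs(Q[:,0]-x)<2]).round(1)) for x in range(-42,44,4) if (abs(Q[:,0]-x)<2).sum()>5], Q[:,0].max())
```

```text
t 17.05 pos [ 552.7 -289.4   94.2] w 0.552 F [-0.3 -0.6 -1.4] q [0.41 0.54 0.03 2.11 1.35 0.01 0.16]
turn units [-0.016 -0.01  -0.002] shift now [0.0085 0.2391 0.1399] shift after turn [0.009  0.238  0.1418]
8466 [(-42, np.float64(115.4)), (-38, np.float64(119.8)), (-34, np.float64(124.3)), (-30, np.float64(126.2)), (-26, np.float64(126.2)), (-22, np.float64(126.3)), (-18, np.float64(126.2)), (-14, np.float64(126.2)), (-10, np.float64(126.2)), (-6, np.float64(126.1)), (-2, np.float64(126.1)), (2, np.float64(126.1)), (6, np.float64(126.0)), (10, np.float64(126.1)), (14, np.float64(125.9)), (18, np.float64(125.9)), (22, np.float64(126.0)), (26, np.float64(125.9)), (30, np.float64(125.9)), (34, np.float64(125.7)), (38, np.float64(125.2))] 37.04874442658224
```

View pics/p1.png

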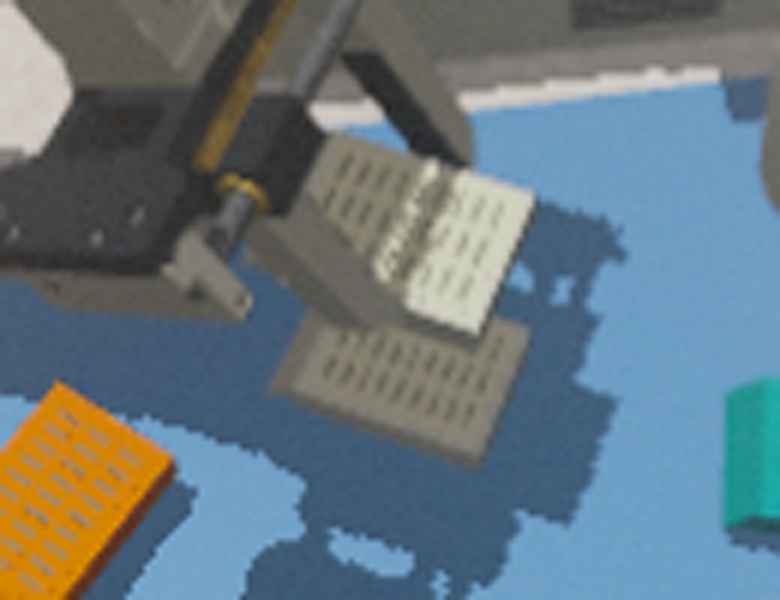

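Call:
drive_tool --pt "0.0085 0.012 0.01 0 0 0 40" --pt "0 0.012 0.007 0 0 0 40" --pt "0 0.012 0.007 0 0 0 40" --pt "0 0.012 0.007 0 0 0 40" --pt "0 0.012 0.007 0 0 0 40" --pt "0 0 0 0 0 0 40" --pt "0 0 0 0 0 0 40"

```text
time_s: 18.02
position: [554.2, -287.2, 79.7]
ee_rot: [-1.827, -1.084, 0.651]
contact_force: [-0.1, 0.2, -1.1]
width: 0.556
```

Run:
```python
from h import *
go([551.5,-286.2,25],aim(-.496,.5))
```

```text
t 18.02 pos [ 554.2 -287.2   79.7] w 0.556 F [-0.1  0.2 -1.1] q [ 0.54  0.57 -0.16  2.11  1.75  0.13 -0.23]
turn units [-0.024 -0.008 -0.003] shift now [-0.0018  0.1878  0.1126] shift after turn [-0.0016  0.1864  0.115 ]
```

Call:
drive_tool --pt "0 0.017 0.0105 -0.012 -0.004 0 40" --pt "0 0.017 0.0105 -0.012 -0.004 0 40" --pt "0 0.017 0.0105 0 0 0 40" --pt "0 0.017 0.0105 0 0 0 40" --pt "0 0.017 0.0105 0 0 0 40" --pt "0 0.017 0.0105 0 0 0 40" --pt "0 0.017 0.0105 0 0 0 40" --pt "0 0 0 0 0 0 40" --pt "0 0 0 0 0 0 40"

```text
time_s: 19.15
position: [552.6, -286.0, 44.3]
ee_rot: [-1.837, -1.093, 0.651]
contact_force: [-0.2, -0.4, 0.1]
width: 0.555
```

Run:
```python
from h import *
go([551.5,-286.2,25],aim(-.496,.5))
w=shot('wrist');c=shot('scene'); P=cloud(w)
c0=np.array([536,-277.8]); ca,sa=np.cos(.496),np.sin(.496); M=np.array([[ca,-sa],[sa,ca]])
L=(P[...,:2]-c0)@M.T; Z=P[...,2]
m=(Z>65)&(Z<82)&(abs(L[...,0])<50)&(abs(L[...,1])<20)&(w['depth']>0)
A=np.c_[L[m],np.ones(m.sum())]; t=(abs(Z[m]-np.median(Z[m]))<2.0); print('top plane',np.linalg.lstsq(A[t],Z[m][t],rcond=None)[0].round(4),np.median(Z[m]))
print([(x,np.median(Z[m][abs(A[:,0]-x)<1]).round(1)) for x in list(range(-40,-26,2))+list(range(28,42,2)) if (abs(A[:,0]-x)<1).sum()>3])
cv2.imwrite('pics/p2.png',cv2.resize(c['image'][225:305,190:290,::-1],None,fx=8,fy=7.5,interpolation=cv2.INTER_CUBIC)[:600,:800])
```

```text
t 19.15 pos [ 552.6 -286.    44.3] w 0.555 F [-0.2 -0.4  0.1] q [ 0.7   0.67 -0.42  2.14  2.04  0.32 -0.47]
turn units [-0.001  0.001 -0.003] shift now [-0.0028  0.0662  0.04  ] shift after turn [-0.0029  0.0661  0.0401]
top plane [ 5.60000e-03 -1.30000e-03  7.59951e+01] 75.81204020074989
[(-40, np.float64(69.5)), (-38, np.float64(71.6)), (-36, np.float64(73.9)), (-34, np.float64(75.8)), (-32, np.float64(75.8)), (-30, np.float64(75.9)), (-28, np.float64(76.0)), (28, np.float64(76.0)), (30, np.float64(76.0)), (32, np.float64(75.8)), (34, np.float64(75.7))]
```

View pics/p2.png

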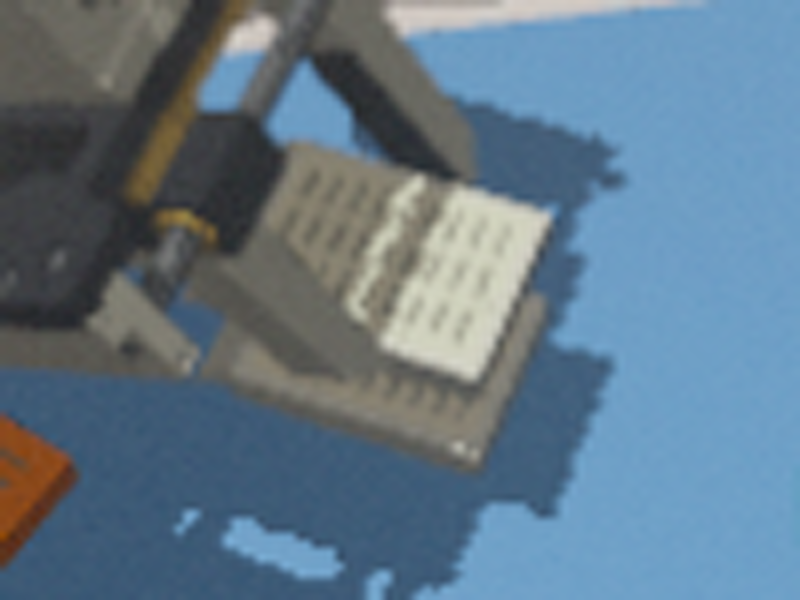

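Gap is 20 mm and level. Far corners: upper (553,208), (475,385); lower (545,292), (480,470) — compare in world.

Run:
```python
from h import *
c=load('scene'); f=lambda x,y:((x+.5)/8-.5+190,(y+.5)/7.5-.5+225)
U=onplane(c,[f(553,208),f(475,385)],76); Lo=onplane(c,[f(545,292),f(480,470)],28)
ca,sa=np.cos(.496),np.sin(.496); M=np.array([[ca,-sa],[sa,ca]])
for W in(U,Lo): print(((W[:,:2]-[536,-277.8])@M.T).round(1))
# near-side finger-free: wrist y edges of upper top
w=load('wrist');P=cloud(w);L=(P[...,:2]-[536,-277.8])@M.T
m=(abs(P[...,2]-76)<1.5)&(L[...,0]>-34)&(L[...,0]<-18)&(abs(L[...,1])<40); print(np.percentile(L[m][:,1],[0.5,99.5]))
m=(abs(P[...,2]-28)<2.5)&(abs(L[...,0])<60)&(abs(L[...,1])<40)&(w['depth']>0); print(m.sum(), L[m].min(0),L[m].max(0)) if m.sum() else 0
```

```text
[[ 35.1  27.5]
 [ 35.2 -27.4]]
[[ 33.2  26.7]
 [ 36.2 -29.2]]
[-25.58021532  25.43201192]
1965 [-39.55216783 -26.36254012] [-19.14997462  25.71922288]
```

Call:
drive_tool --pt "0 0.0125 0.0068 0 0 0 40" --pt "0 0.0125 0.0068 0 0 0 40" --pt "0 0.0125 0.0068 0 0 0 40" --pt "0 0.0125 0.0068 0 0 0 40" --pt "0 0.0085 0.0046 0 0 0 40" --pt "0 0.0035 0.0019 0 0 0 40" --pt "0 0 0 0 0 0 40" --pt "0 0 0 0 0 0 40"

```text
time_s: 20.25
position: [552.6, -286.0, 26.8]
ee_rot: [-1.837, -1.093, 0.651]
contact_force: [-0.1, 0.4, -0.2]
width: 0.553
```

Run:
```python
from h import *
go([552.4,-286.2,24.4],aim(-.496,.5))
w=shot('wrist'); P=cloud(w);L=(P[...,:2]-[536,-277.8])@np.array([[np.cos(.496),-np.sin(.496)],[np.sin(.496),np.cos(.496)]]).T
m=(abs(L[...,0]+10)<22)&(abs(L[...,1])<18)&(abs(P[...,2]-57)<8); print(m.sum(),np.median(P[m][:,2]), np.linalg.lstsq(np.c_[L[m],np.ones(m.sum())],P[m][:,2],rcond=None)[0].round(4))
```

```text
t 20.25 pos [ 552.6 -286.    26.8] w 0.553 F [-0.1  0.4 -0.2] q [ 0.73  0.71 -0.46  2.15  2.1   0.37 -0.52]
turn units [-0.001  0.001 -0.003] shift now [-0.0011  0.0081  0.005 ] shift after turn [-0.0011  0.0081  0.005 ]
3034 58.49732419906609 [ 1.20000e-03 -1.20000e-03  5.85098e+01]
```

Top at 58.5, contact is expected at 56–56.5. Step down 0.5 mm a row and watch the force.

Call:
drive_tool --pt "0 0.0018 0.001 0 0 0 40" --pt "0 0.0018 0.001 0 0 0 40" --pt "0 0.0018 0.001 0 0 0 40" --pt "0 0 0 0 0 0 40" --pt "0 0 0 0 0 0 40"

```text
time_s: 20.92
position: [552.5, -286.0, 25.1]
ee_rot: [-1.837, -1.093, 0.651]
contact_force: [0.5, 0.1, -0.6]
width: 0.552
```

Call:
drive_tool --pt "0 0.0018 0.001 0 0 0 40" --pt "0 0 0 0 0 0 40" --pt "0 0 0 0 0 0 40"

```text
time_s: 21.3
position: [552.6, -286.0, 25.0]
ee_rot: [-1.837, -1.094, 0.651]
contact_force: [-2.6, 0.7, 4.7]
width: 0.555
```

Contact felt (4.7 N up). Release gently, then draw back along the tool axis.

Call:
drive_tool --pt "0 0 0 0 0 0 57" --pt "0 0 0 0 0 0 60" --pt "0 0 0 0 0 0 66" --pt "0 0 0 0 0 0 72" --pt "0 0 0 0 0 0 72" --pt "0 0 0 0 0 0 72"

```text
time_s: 22.05
position: [552.5, -286.0, 24.6]
ee_rot: [-1.837, -1.093, 0.651]
contact_force: [0.0, -0.5, 0.1]
width: 0.717
```

Call:
drive_tool --pt "0 -0.02 0 0 0 0 72" --pt "0 -0.04 0 0 0 0 72" --pt "0 -0.08 0 0 0 0 72" --pt "0 -0.1 0 0 0 0 72" --pt "0 -0.1 0 0 0 0 72" --pt "0 -0.1 0 0 0 0 72" --pt "0 -0.1 0 0 0 0 72" --pt "0 0 0 0 0 0 72" --pt "0 0 0 0 0 0 72"

```text
time_s: 23.18
position: [499.6, -257.9, 137.2]
ee_rot: [-1.841, -1.094, 0.649]
contact_force: [-0.1, -0.2, -0.9]
width: 0.722
```

Run:
```python
from h import *
s=env.read_state(); print(s['time_s'],s['position'],s['contact_force'],s['q'])
w=shot('wrist');c=shot('scene'); t=shot('top')
cv2.imwrite('pics/e1.png',cv2.resize(c['image'][225:305,190:290,::-1],None,fx=8,fy=7.5,interpolation=cv2.INTER_CUBIC)[:600,:800])
M=np.array([[np.cos(.496),-np.sin(.496)],[np.sin(.496),np.cos(.496)]])
for k in(w,c):
    P=cloud(k);L=(P[...,:2]-[536,-277.8])@M.T;m=(abs(L[...,0])<30)&(abs(L[...,1])<22)&(abs(P[...,2]-56)<6)
    print(m.sum(),np.linalg.lstsq(np.c_[L[m],np.ones(m.sum())],P[m][:,2],rcond=None)[0].round(4))
    m=(abs(P[...,2]-56)<2.5)&(abs(L[...,0])<50)&(abs(L[...,1])<40); print(np.percentile(L[m],[.5,99.5],axis=0).round(1).tolist())
```

```text
23.175 [ 499.56774354 -257.86557114  137.15223125] [-0.09606289 -0.24191543 -0.94284202] [ 0.57958474  0.39760808 -0.22585653  2.22711082  1.41173052  0.14073496
  0.09269545]
1815 [3.000e-04 2.000e-04 5.669e+01]
[[-37.7, -25.7], [33.9, 25.5]]
568 [-1.60000e-03  4.30000e-03  5.55509e+01]
[[-36.0, -24.8], [35.2, 25.9]]
```

Picture limit reached, so I compare upper and lower numerically: label panels and visible side faces from the depth clouds.

Run:
```python
from h import *
M=np.array([[np.cos(.496),-np.sin(.496)],[np.sin(.496),np.cos(.496)]])
for n in('wrist','scene','top'):
    k=load(n);P=cloud(k);L=(P[...,:2]-[536,-277.8])@M.T;Z=P[...,2]
    near=(abs(L[...,0])<55)&(abs(L[...,1])<40)
    for a,b in((15,27),(43,55)):
        f=near&(Z>a)&(Z<b)
        lab=f&(abs(L[...,1])<20)&(L[...,0]<-30); x=L[lab][:,0]+(0 if 0 else 0); 
        for nm,q,ax in(('label x+z',lab,0),('side y-',f&(abs(L[...,0])<25)&(L[...,1]<-15),1),('side y+',f&(abs(L[...,0])<25)&(L[...,1]>15),1),('far x',f&(abs(L[...,1])<20)&(L[...,0]>20),0)):
            if q.sum()>12:
                r=f'{n} {a}-{b} {nm}: n={q.sum()} med={np.median(L[q][:,ax]):.1f} z={np.median(Z[q]):.1f}'
                if nm=='label x+z': r+=f' fit x=a*(z-base)+b*y+c {np.linalg.lstsq(np.c_[Z[q]-a,L[q][:,1],np.ones(q.sum())],L[q][:,0],rcond=None)[0].round(3)}'
                print(r)
```

```text
wrist 15-27 label x+z: n=557 med=-41.3 z=21.2 fit x=a*(z-base)+b*y+c [ 8.370e-01  6.000e-03 -4.651e+01]
wrist 43-55 label x+z: n=662 med=-41.0 z=49.0 fit x=a*(z-base)+b*y+c [ 8.4800e-01 -5.0000e-03 -4.6141e+01]
scene 15-27 side y-: n=83 med=-24.4 z=24.2
scene 15-27 far x: n=26 med=34.6 z=22.4
scene 43-55 label x+z: n=71 med=-39.1 z=51.3 fit x=a*(z-base)+b*y+c [ 1.1080e+00 -1.5000e-02 -4.6686e+01]
scene 43-55 side y-: n=95 med=-23.8 z=52.9
scene 43-55 side y+: n=39 med=21.2 z=54.3
scene 43-55 far x: n=70 med=31.8 z=54.0
top 15-27 label x+z: n=14 med=-46.9 z=16.8 fit x=a*(z-base)+b*y+c [ 3.0000e-02 -7.0000e-03 -4.6956e+01]
top 43-55 label x+z: n=62 med=-40.7 z=51.0 fit x=a*(z-base)+b*y+c [ 1.0620e+00 -9.0000e-03 -4.7766e+01]
top 43-55 side y-: n=16 med=-21.8 z=52.8
top 43-55 side y+: n=26 med=22.5 z=53.6
top 43-55 far x: n=19 med=28.6 z=54.1
```

```bash
python3 -c "
from plant import env; print(env.finish_job())"
```

```text
the job is handed in; nothing more can be done
None
```

The big block is out of its mould and lies released, wax face down, on top of the lower block. The label ends face the same way. I handed the job in at about 23 s of the 48 s allowed; no verdict is reported.

**Last checks, from the depth images after release:**

| Check | Measured |
|---|---|
| Offset along the length (x) | about 0.4 mm |
| Offset across the width (y) | about 0.6 mm |
| Twist between the two blocks | about 0.01 rad |
| Tilt of the pile's top | under 0.005 rad |
| Height of the pile's top | 55.6–56.7 mm (56 expected) |

- **Lower block:** it shows no measurable shift from its first measured place.
- **Contact:** I felt about 5 N at touch-down, released there, and drew the gripper back about 130 mm.

**What did not go to plan:**
- **First grasp:** it closed above the block without touching it. The fingertips really lie about 27 mm behind the reported TCP. I measured this with the cameras and went deeper on the second try, which held.
- **Carrying:** one wrist joint briefly reached the end of its range above the target, then moved clear of it.
- **Not checked:** the 12-picture limit was used up, so the final check was by numbers only. I did not look again at the lid, small block, bottle, slide box or forceps. I felt no contact with any of them.

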